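# Level a row of connectors in the foam block

## Robot

A 6-joint arm with a two-finger parallel gripper is mounted at the origin on the work surface. World frame = base frame: x ahead of the robot, y to its left, z up, the work surface at z = 0. Lengths are in mm, angles in rad, forces in N, time in s.
With the tool pointing down it reaches from about 325 to 775 mm from the base axis. Payload 5.5 kg.
Tool frame: the origin (TCP) lies at the very end of the fingers, on their centre line; the grasp point (between the pads) lies 19 mm behind it; z points along the fingers, y is the line along which they close (so a half turn about z gives the same grasp; the last joint's range is limited). The gripper opens to 88 mm and grips with 3 to 60 N. Pads are 20 mm wide; open, the fingers measure 115 mm over their backs; the gripper's body (75 mm by 178 mm) begins 61 mm behind the grasp point.
Start: joints at [-1.344, 0.091, 1.231, -0, 1.82, -0.057], TCP at [168.003, -576.013, 222.631] pointing down, gripper open.
Joint ranges: [-2.87, 2.87], [-0.86, 2.18], [0.17, 2.46], [-1.51, 4.65], [0.06, 2.69], [-2.65, 2.65]. Speed limits (rad/s): [2.57, 2.57, 3.01, 3.14, 3.14, 3.14].

## Interface

Orientations are given as a rotation vector (axis times angle).
In Python, from cell import read_state, snapshot, ticket gives the robot as it stands.
- The arm moves only by the tool carry_out, never from a script. Its argument "moves" is a list of rows, each an object with "offset": the shift along the world's x, y, z in cm, a list of three; "rotation": the turn, a rotation vector about the world's x, y, z in rad, a list of three; "jaw": the opening, from 0 (shut) to 1 (fully open). A call has 1 to 10 rows; each row is the pose to reach, as a shift and turn from the pose commanded when the call began; what a row does not reach only later rows make up. A row lasts 1/10 s, in which the tool goes at most 50 mm and 8.59 degrees, less where a joint would pass 70% of its speed; a pose out of reach is approached as far as the arm can. A call with a gripper value outside its range is refused whole. The fingers move at their own pace and stop on an object; "newtons" is the grip in N (left out, the last holds). Time passes only in rows, so rows that repeat a pose let the fingers close. It gives the time, the measured TCP pose, the force, the opening and the grip force at its end, in the units of the state.
- read_state(): the state, without advancing time (a new reading comes with each control period).
- snapshot(name): name is "side" or "top"; returns a dict with "frame" (480x640x3 uint8, red, green, blue), "intrinsics" (3x3 intrinsics, pixels), "dist" ([k1, k2, p1, p2, k3] as OpenCV has them; the pictures are not rectified), "camera_from_world" (4x4, takes a point from world to camera coordinates). Camera axes: x right, y down, z forward; pixel columns grow to the right and rows downward; lengths in mm; the calibration is good to about 2 mm. A picture is of the moment at which its call begins. There is no depth.
- ticket.hand_in(): hands the job in; it is judged then, once.
The state is a dict: "t": time; "joint_pos": joint angles; "dq": joint speeds; "joint_efforts": joint torques, N m; "ee_pos": TCP position; "eef_rot": TCP orientation; "force": force on the tool from outside, world axes, zero at the start; "torque": the same for the moment, N m; "opening": finger opening in mm; "grip_force": force on a finger pad.
Only numpy, scipy, OpenCV 4.12 (cv2) and the standard library are available. Lean on these libraries where they do the work, as an engineer would, in place of code of your own. Each camera call takes 0.05 s, during which the arm holds its last target. There are 200 camera calls.

## Task

The row of connectors in the part-filled foam block must stand level before soldering. Run your fingertips along that row from one end (either) to the other, skipping none, and gently press each connector down until its collar sits flat on the foam. Only touch them, never pull any up, leave the spool, bottle and cleaner tin where they stand, and finish with the hand clear.

Things in the scene. Friction and masses are not known exactly. Their poses are not given: they have to be found in the camera images.
- block: part-filled foam block: white slab 200 x 128 x 45 mm lying on the bench, fixed. Origin: centre of its underside; x along its length, y across, z up. Three rows of five places, 36 mm pitch: rows at y = -36 and 0 mm are empty dark holes; the row at y = +36 mm (x = -72, -36, 0, 36, 72 mm) holds the five connectors, all standing proud.
- plug1 (a joint): how far connector 1 of the row (at the block's -x end of the row) stands proud, in m: 0 = home, its collar flat on the foam; 0.006 to 0.012 at the start; larger = pulled further out (stop at 0.022). Slides only straight up and down, stays where left, takes about 4 N to push, firm stop at 0.
- plug1_top (a point): centre of the flat top face of connector 1 (at the block's -x end of the row): an upright bright metal barrel 16 mm in diameter, 22 mm tall above a 21 mm wide, 3 mm thick collar. The point moves with the connector: 70 mm above the bench when home, 76 to 82 mm at the start.
- plug2 (a joint): how far connector 2 of the row (second from the block's -x end) stands proud, in m: 0 = home, its collar flat on the foam; 0.006 to 0.012 at the start; larger = pulled further out (stop at 0.022). Slides only straight up and down, stays where left, takes about 4 N to push, firm stop at 0.
- plug2_top (a point): centre of the flat top face of connector 2 (second from the block's -x end): an upright bright metal barrel 16 mm in diameter, 22 mm tall above a 21 mm wide, 3 mm thick collar. The point moves with the connector: 70 mm above the bench when home, 76 to 82 mm at the start.
- plug3 (a joint): how far connector 3 of the row (the middle one) stands proud, in m: 0 = home, its collar flat on the foam; 0.006 to 0.012 at the start; larger = pulled further out (stop at 0.022). Slides only straight up and down, stays where left, takes about 4 N to push, firm stop at 0.
- plug3_top (a point): centre of the flat top face of connector 3 (the middle one): an upright bright metal barrel 16 mm in diameter, 22 mm tall above a 21 mm wide, 3 mm thick collar. The point moves with the connector: 70 mm above the bench when home, 76 to 82 mm at the start.
- plug4 (a joint): how far connector 4 of the row (second from the block's +x end) stands proud, in m: 0 = home, its collar flat on the foam; 0.006 to 0.012 at the start; larger = pulled further out (stop at 0.022). Slides only straight up and down, stays where left, takes about 4 N to push, firm stop at 0.
- plug4_top (a point): centre of the flat top face of connector 4 (second from the block's +x end): an upright bright metal barrel 16 mm in diameter, 22 mm tall above a 21 mm wide, 3 mm thick collar. The point moves with the connector: 70 mm above the bench when home, 76 to 82 mm at the start.
- plug5 (a joint): how far connector 5 of the row (at the block's +x end of the row) stands proud, in m: 0 = home, its collar flat on the foam; 0.006 to 0.012 at the start; larger = pulled further out (stop at 0.022). Slides only straight up and down, stays where left, takes about 4 N to push, firm stop at 0.
- plug5_top (a point): centre of the flat top face of connector 5 (at the block's +x end of the row): an upright bright metal barrel 16 mm in diameter, 22 mm tall above a 21 mm wide, 3 mm thick collar. The point moves with the connector: 70 mm above the bench when home, 76 to 82 mm at the start.
- full_block: a finished foam block of the same size, fixed, with all fifteen connectors (three rows of five) home, tops 70 mm above the bench; nothing to do there. Origin: centre of its underside; x along its 200 mm length.
- spool: solder spool standing on end, black flanges 58 mm across, 50 mm tall, loose. Origin: centre of its underside.
- flux: small white flux bottle with a black cap, 36 mm across, 78 mm tall, standing, loose. Origin: centre of its underside.
- cleaner: round black tip-cleaner tin with brass wool on top, 72 mm across, about 45 mm tall, loose. Origin: centre of its underside.
Things that resemble listed ones, but are neither listed nor needed, are in the scene too. Of the things that look like the flux, the middle-sized one is meant.

How it is judged (in metres and radians):
On the way, in this order (a step that is already met when the one before it is completed fails the run):
1. a connector at one end of the row is home ((value of joint plug1 below 0.002 m or value of joint plug5 below 0.002 m)), for 0.1 s.
2. the first three from that end are home ((value of joint each of plug1, plug2, plug3 below 0.002 m or value of joint each of plug5, plug4, plug3 below 0.002 m)), for 0.1 s.
3. all five are home (value of joint each of plug1, plug2, plug3, plug4, plug5 below 0.002 m), for 0.1 s.
At the end, for the whole second after the job is handed in: all five connectors of the row are home (each collar within 2 mm of the foam); the spool, bottle and tin stand upright within 20 mm of where they were (all of step 3 and distance of each of spool, flux, cleaner from where it was at the start of the episode below 0.02 m and angle between each of spool, flux, cleaner's own z axis and vertical below 0.2 rad); the robot touches nothing.
It fails at once if a connector in the row was skipped: one was pressed home while none of its neighbours was (the end ones may be first), or both ends were home with one between still proud by more than 4 mm ((value of joint plug2 below 0.002 m and value of joint each of plug1, plug3 above 0.004 m) or (value of joint plug3 below 0.002 m and value of joint each of plug2, plug4 above 0.004 m) or (value of joint plug4 below 0.002 m and value of joint each of plug3, plug5 above 0.004 m) or (value of joint each of plug1, plug5 below 0.002 m and value of joint plug2 above 0.004 m) or (value of joint each of plug1, plug5 below 0.002 m and value of joint plug3 above 0.004 m) or (value of joint each of plug1, plug5 below 0.002 m and value of joint plug4 above 0.004 m)).
It fails at once if a connector was pulled up (more than 16 mm proud) (value of joint any of plug1, plug2, plug3, plug4, plug5 above 0.016 m).
It fails at once if not gentle: the hand pressed on the block or its connectors with more than 30 N (contact force between any of the fingers, the arm and block above 30 N).
It fails at once if the spool, flux bottle or tip cleaner was moved by more than 20 mm or lifted (distance of any of spool, flux, cleaner from where it was at the start of the episode above 0.02 m).
It also fails if it takes over 45 s, if anything falls off the work surface, if the arm or the gripper's body presses on something with over 40 N, if the wrist force passes 120 N, or if a joint passes its speed limit or range.

## Working session

There is one attempt and no reset: what is moved stays moved. The work goes in short steps, Python scripts to look and compute and a tool call to move; the robot and the scene stay as the last step left them, time stands still between calls to the robot, and variables do not carry over. Pictures are saved under pics/ and viewed, at most 10 in all, crops included, and the job is handed in when it is done.

Besides the shell and the picture viewer there is one more tool, called after ">>>" as a command line: name --argument value ..., lists and objects as JSON in quotes. carry_out: Moves the arm, as the interface text tells. Its arguments: {"type":"object","properties":{"moves":{"type":"array"},"newtons":{"type":"number"}},"required":["moves"]}

```bash
mkdir -p pics; ls
python3 - <<'E'
from cell import read_state, snapshot
import cv2
for n in("side","top"):
    s=snapshot(n); cv2.imwrite(f"pics/{n}0.png",s["frame"][:,:,::-1])
    print(n,s["intrinsics"],s["dist"],s["camera_from_world"])
print(read_state())
E
```

```text
pics
side [[439.71119578   0.         318.88619503]
 [  0.         439.71119578 236.26563385]
 [  0.           0.           1.        ]] [-0.08238185  0.          0.          0.          0.        ] [[-9.30032915e-01 -3.66675284e-01 -2.42489923e-02  5.16824166e+02]
 [-1.65411487e-01  4.76646612e-01 -8.63392754e-01  1.38624893e+02]
 [ 3.28142983e-01 -7.98972618e-01 -5.03949341e-01  8.03610424e+02]
 [ 0.00000000e+00  0.00000000e+00  0.00000000e+00  1.00000000e+00]]
top [[545.96484825   0.         318.7525579 ]
 [  0.         545.96484825 244.91212382]
 [  0.           0.           1.        ]] [-0.123038  0.        0.        0.        0.      ] [[-3.05894730e-02 -9.99524382e-01 -3.91087013e-03  2.95684208e+01]
 [-9.75906216e-01  3.07118829e-02 -2.16018144e-01  5.54238122e+02]
 [ 2.16035512e-01 -2.79123871e-03 -9.76381517e-01  1.31067298e+03]
 [ 0.00000000e+00  0.00000000e+00  0.00000000e+00  1.00000000e+00]]
{'t': 0.1, 'joint_pos': array([-1.34371638e+00,  9.17557559e-02,  1.23172283e+00, -3.81567650e-05,
        1.81977617e+00, -5.67057767e-02]), 'dq': array([ 0.00136065, -0.00041856, -0.00395661,  0.00107988, -0.00161691,
       -0.000541  ]), 'joint_efforts': array([ 2.91403543e-03, -4.47856486e+01, -4.07569849e+01,  7.01408694e-02,
        2.84214760e-02, -1.24570565e-04]), 'ee_pos': array([ 167.92159989, -575.76365966,  221.66066527]), 'eef_rot': array([-3.10838567e+00, -4.44026929e-01,  2.79882177e-04]), 'force': array([0.74164697, 0.4401089 , 0.46501996]), 'torque': array([ 0.03362988,  0.07214152, -0.01195958]), 'grip_force': 0.0, 'opening': 87.64500322450579}
```

View pics/top0.png

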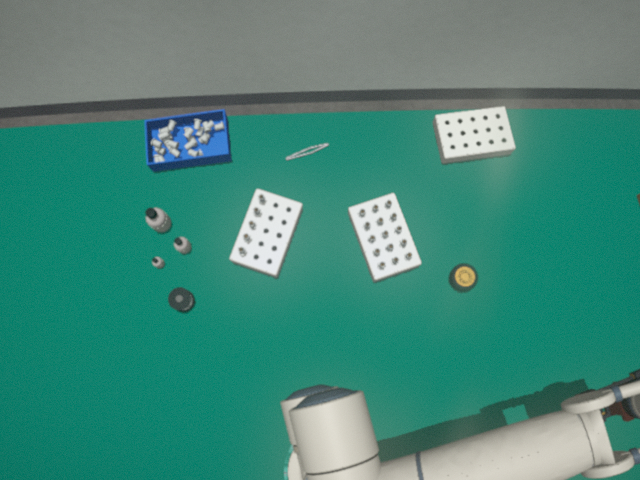

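View pics/side0.png

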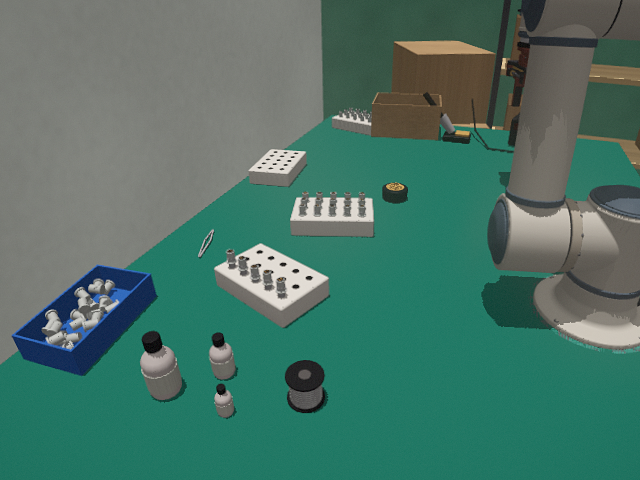

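The top view shows the part-filled block centred near (267,232), with its connectors along the left edge from (263,200) to (242,252). The spool is at (181,299), the middle-sized bottle at (182,245) and the tin at (463,277). The side view agrees, with the block at (272,283). Next I'll measure the block's corners and the connector tops.

```bash
cat > h.py <<'E'
import numpy as np, cv2
def ray(s,px,z):
    K,d,T=s["intrinsics"],s["dist"],s["camera_from_world"]
    u=cv2.undistortPoints(np.array(px,float).reshape(-1,1,2),K,d).reshape(-1,2)
    R,t=T[:3,:3],T[:3,3]; c=-R.T@t
    D=np.c_[u,np.ones(len(u))]@R
    return c+D*((z-c[2])/D[:,2])[:,None]
def proj(s,P):
    T=s["camera_from_world"]
    return cv2.projectPoints(np.array(P,float),cv2.Rodrigues(T[:3,:3])[0],T[:3,3],s["intrinsics"],s["dist"])[0].reshape(-1,2)
E
python3 - <<'E'
from cell import snapshot
from h import *
s=snapshot("top"); f=s["frame"]
m=(f.min(2)>165).astype(np.uint8)
m=cv2.morphologyEx(m,cv2.MORPH_CLOSE,np.ones((9,9)))
m[:,:215]=0;m[:,320:]=0;m[:175]=0;m[290:]=0
c=max(cv2.findContours(m,0,2)[0],key=cv2.contourArea)
r=cv2.minAreaRect(c); b=cv2.boxPoints(r); W=ray(s,b,45)
print(b,W.round(1),[np.linalg.norm(W[i]-W[i-1]).round(1) for i in range(4)])
C=W.mean(0); 
# long axis
e=[W[i]-W[i-1] for i in range(4)]; ax=max(e,key=np.linalg.norm); ax=ax/np.linalg.norm(ax); 
if ax[0]<0: ax=-ax
n=np.array([-ax[1],ax[0],0])
P=[C+n*36+ax*x+np.array([0,0,34]) for x in(-72,-36,0,36,72)]
print("yaw",np.arctan2(ax[1],ax[0]),np.round(P,1))
t=snapshot("side")
out=[]
for q,x0,y0,x1,y1 in((s,220,180,320,285),(t,200,230,340,330)):
    g=cv2.resize(q["frame"][y0:y1,x0:x1,::-1].copy(),None,fx=4,fy=4,interpolation=2)
    for p in proj(q,P): cv2.circle(g,tuple(int(v) for v in (p-[x0,y0])*4+2),4,(0,0,255),1)
    for p in proj(q,W): cv2.circle(g,tuple(int(v) for v in (p-[x0,y0])*4+2),4,(255,0,0),-1)
    out.append(g[:420])
h=max(o.shape[0] for o in out); out=[cv2.copyMakeBorder(o,0,h-o.shape[0],0,0,0) for o in out]
im=np.hstack(out); cv2.imwrite("pics/c1.png",cv2.resize(im,None,fx=.8,fy=.8)); print(im.shape)
E
```

```text
[[228.60274 258.72604]
 [255.93152 185.84935]
 [302.39728 203.27402]
 [275.06848 276.1507 ]] [[529.7 242.   45. ]
 [721.5 171.5  45. ]
 [670.   51.2  45. ]
 [481.4 124.5  45. ]] [np.float64(127.0), np.float64(204.4), np.float64(130.9), np.float64(202.3)]
yaw -0.35217189200170557 [[545.5 206.   79. ]
 [579.3 193.5  79. ]
 [613.1 181.1  79. ]
 [646.8 168.7  79. ]
 [680.6 156.3  79. ]]
(420, 960, 3)
```

View pics/c1.png

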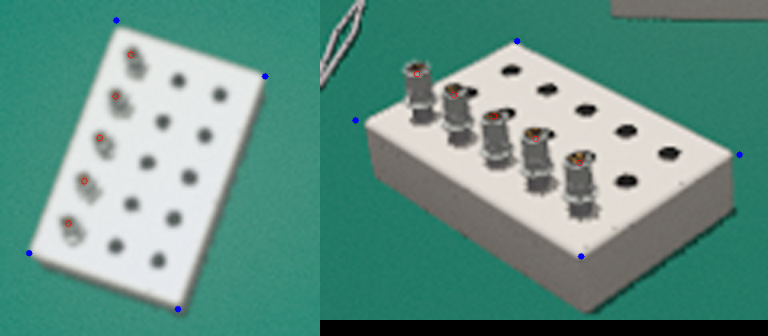

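The projected points land on the connector tops in both views, with the block's sides measuring about 203 x 129 mm, so this is accurate enough. I'll travel at safe height with the jaw shut, to above connector 1 at (545,206).

>>> carry_out --moves '[{"offset":[4,8,0],"rotation":[0,0,0],"jaw":0},{"offset":[8,16,0],"rotation":[0,0,0],"jaw":0},{"offset":[12,25,0],"rotation":[0,0,0],"jaw":0},{"offset":[16,33,0],"rotation":[0,0,0],"jaw":0},{"offset":[18.9,39.1,0],"rotation":[0,0,0],"jaw":0},{"offset":[37.7,78.2,0],"rotation":[0,0,0],"jaw":0},{"offset":[37.7,78.2,0],"rotation":[0,0,0],"jaw":0},{"offset":[37.7,78.2,0],"rotation":[0,0,0],"jaw":0},{"offset":[37.7,78.2,0],"rotation":[0,0,0],"jaw":0},{"offset":[37.7,78.2,0],"rotation":[0,0,0],"jaw":0}]' --newtons 5

```text
t: 1.2
ee_pos: [385.9, -123.9, 222.7]
eef_rot: [3.11, 0.444, 0.001]
force: [0.8, 0.9, -0.7]
opening: 11.3
grip_force: 0.0
```

>>> carry_out --moves '[{"offset":[16,33,0],"rotation":[0,0,0],"jaw":0},{"offset":[16,33,0],"rotation":[0,0,0],"jaw":0},{"offset":[16,33,0],"rotation":[0,0,0],"jaw":0},{"offset":[16,33,0],"rotation":[0,0,0],"jaw":0},{"offset":[16,33,0],"rotation":[0,0,0],"jaw":0},{"offset":[16,33,0],"rotation":[0,0,0],"jaw":0},{"offset":[16,33,0],"rotation":[0,0,0],"jaw":0},{"offset":[16,33,0],"rotation":[0,0,0],"jaw":0},{"offset":[16,33,-10],"rotation":[0,0,0],"jaw":0},{"offset":[16,33,-10],"rotation":[0,0,0],"jaw":0}]'

```text
t: 2.2
ee_pos: [546.7, 205.5, 122.9]
eef_rot: [-3.109, -0.447, -0.006]
force: [-0.1, -0.6, -0.8]
opening: 0.6
grip_force: 0.0
```

Run:
```python
from cell import snapshot,read_state
from h import *
s=snapshot("side"); r=read_state();print(r['ee_pos'].round(1),r['opening'],r['force'])
x0,y0,x1,y1=200,180,350,330
g=cv2.resize(s["frame"][y0:y1,x0:x1,::-1].copy(),None,fx=4,fy=4,interpolation=2)
p=proj(s,[r['ee_pos']])[0]; cv2.circle(g,tuple(int(v) for v in (p-[x0,y0])*4+2),4,(0,0,255),1)
cv2.imwrite("pics/c2.png",g)
```

```text
[540.6 203.2 109.2] 0.47160197671684684 [-1.50862656  0.38933588 -9.78421059]
```

View pics/c2.png

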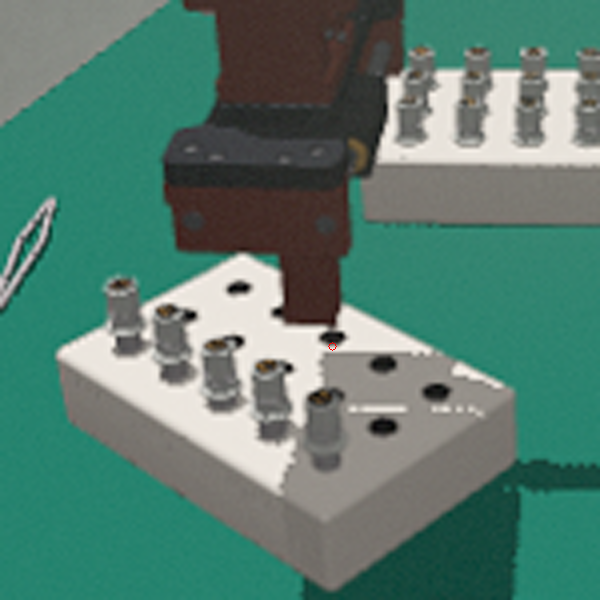

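The picture, taken at the start of the call, shows the finger tips above the connector 1 end, around (310,320) in the crop. The arm was still swinging after the fast move, so I'll let it settle.

>>> carry_out --moves '[{"offset":[0,0,0],"rotation":[0,0,0],"jaw":0},{"offset":[0,0,0],"rotation":[0,0,0],"jaw":0},{"offset":[0,0,0],"rotation":[0,0,0],"jaw":0},{"offset":[0,0,0],"rotation":[0,0,0],"jaw":0},{"offset":[0,0,0],"rotation":[0,0,0],"jaw":0}]'

```text
t: 2.75
ee_pos: [546.6, 204.4, 125.1]
eef_rot: [-3.109, -0.444, -0.006]
force: [-0.2, -0.1, 0.2]
opening: 0.3
grip_force: 0.0
```

Run:
```python
from cell import snapshot,read_state
from h import *
for n in("side","top"):
    s=snapshot(n); r=read_state();print(r['ee_pos'].round(1),r['force'])
    if n=="side":
        x0,y0,x1,y1=200,180,350,330
        g=cv2.resize(s["frame"][y0:y1,x0:x1,::-1].copy(),None,fx=4,fy=4,interpolation=2)
        Q=[r['ee_pos'],[545.5,206,79],[680.6,156.3,79]]
        for p in proj(s,Q): cv2.circle(g,tuple(int(v) for v in (p-[x0,y0])*4+2),4,(0,0,255),1)
        cv2.imwrite("pics/c3.png",g)
```

```text
[546.3 204.3 124.4] [-0.04771602  0.67296233  0.70687391]
[546.1 204.2 123.9] [ 0.9690823   0.20328741 -0.56116847]
```

View pics/c3.png

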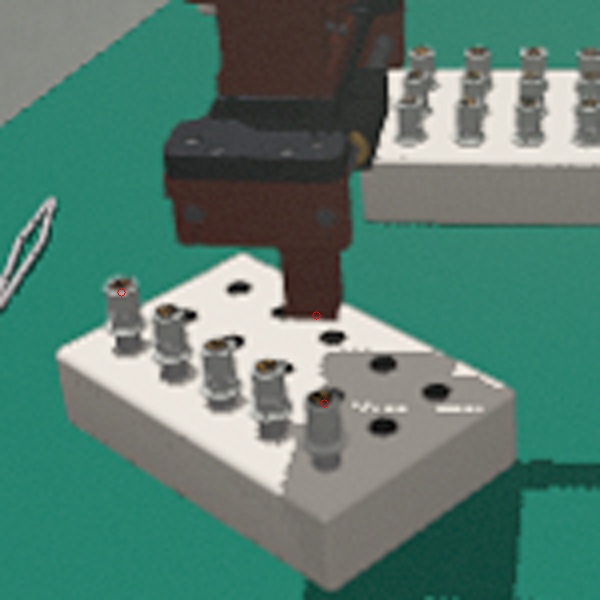

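The tip at (316,316) and the target at (324,403) are on the same vertical line, so I can descend in gentle steps.

>>> carry_out --moves '[{"offset":[0,0,-0.8],"rotation":[0,0,0],"jaw":0},{"offset":[0,0,-1.6],"rotation":[0,0,0],"jaw":0},{"offset":[0,0,-2.4],"rotation":[0,0,0],"jaw":0},{"offset":[0,0,-3.0],"rotation":[0,0,0],"jaw":0},{"offset":[0,0,-3.4],"rotation":[0,0,0],"jaw":0},{"offset":[0,0,-3.6],"rotation":[0,0,0],"jaw":0},{"offset":[0,0,-3.6],"rotation":[0,0,0],"jaw":0},{"offset":[0,0,-3.6],"rotation":[0,0,0],"jaw":0}]'

```text
t: 3.65
ee_pos: [545.7, 204.2, 87.0]
eef_rot: [-3.11, -0.444, -0.001]
force: [-0.2, 1.3, -0.1]
opening: 0.6
grip_force: 0.0
```

>>> carry_out --moves '[{"offset":[0,0,-0.2],"rotation":[0,0,0],"jaw":0},{"offset":[0,0,-0.4],"rotation":[0,0,0],"jaw":0},{"offset":[0,0,-0.6],"rotation":[0,0,0],"jaw":0},{"offset":[0,0,-0.8],"rotation":[0,0,0],"jaw":0},{"offset":[0,0,-1.0],"rotation":[0,0,0],"jaw":0},{"offset":[0,0,-1.0],"rotation":[0,0,0],"jaw":0}]'

```text
t: 4.25
ee_pos: [545.7, 204.2, 76.7]
eef_rot: [-3.11, -0.444, -0.001]
force: [0.1, -0.1, 3.2]
opening: 1.0
grip_force: 1.2
```

>>> carry_out --moves '[{"offset":[0,0,-0.1],"rotation":[0,0,0],"jaw":0},{"offset":[0,0,-0.2],"rotation":[0,0,0],"jaw":0},{"offset":[0,0,-0.3],"rotation":[0,0,0],"jaw":0},{"offset":[0,0,-0.4],"rotation":[0,0,0],"jaw":0},{"offset":[0,0,-0.5],"rotation":[0,0,0],"jaw":0},{"offset":[0,0,-0.5],"rotation":[0,0,0],"jaw":0}]'

```text
t: 4.85
ee_pos: [545.6, 204.2, 71.5]
eef_rot: [-3.11, -0.444, -0.0]
force: [0.8, 0.8, 2.4]
opening: 0.6
grip_force: 1.3
```

>>> carry_out --moves '[{"offset":[0,0,-0.05],"rotation":[0,0,0],"jaw":0},{"offset":[0,0,-0.1],"rotation":[0,0,0],"jaw":0},{"offset":[0,0,-0.1],"rotation":[0,0,0],"jaw":0}]'

```text
t: 5.15
ee_pos: [545.6, 204.2, 70.6]
eef_rot: [-3.11, -0.444, -0.0]
force: [0.8, 0.6, 2.9]
opening: 0.6
grip_force: 1.6
```

>>> carry_out --moves '[{"offset":[0,0,-0.05],"rotation":[0,0,0],"jaw":0},{"offset":[0,0,-0.05],"rotation":[0,0,0],"jaw":0},{"offset":[0,0,-0.05],"rotation":[0,0,0],"jaw":0}]'

```text
t: 5.45
ee_pos: [545.7, 204.2, 70.3]
eef_rot: [-3.11, -0.444, -0.001]
force: [0.3, 0.1, 4.7]
opening: 0.7
grip_force: 2.3
```

Connector 1 is home: the force is rising and z has reached 70.3. I'll lift, step to connector 2 and press it.

>>> carry_out --moves '[{"offset":[0,0,1],"rotation":[0,0,0],"jaw":0},{"offset":[0,0,2],"rotation":[0,0,0],"jaw":0},{"offset":[1,-0.3,2.2],"rotation":[0,0,0],"jaw":0},{"offset":[2,-0.7,2.2],"rotation":[0,0,0],"jaw":0},{"offset":[3,-1,2.2],"rotation":[0,0,0],"jaw":0},{"offset":[3.4,-1.1,2.2],"rotation":[0,0,0],"jaw":0},{"offset":[3.4,-1.1,2.2],"rotation":[0,0,0],"jaw":0},{"offset":[3.4,-1.1,1.8],"rotation":[0,0,0],"jaw":0},{"offset":[3.4,-1.1,1.5],"rotation":[0,0,0],"jaw":0},{"offset":[3.4,-1.1,1.4],"rotation":[0,0,0],"jaw":0}]'

```text
t: 6.45
ee_pos: [579.0, 193.2, 83.3]
eef_rot: [3.11, 0.445, -0.002]
force: [-0.4, -0.1, -0.1]
opening: 0.6
grip_force: 0.0
```

>>> carry_out --moves '[{"offset":[0,0,-0.2],"rotation":[0,0,0],"jaw":0},{"offset":[0,0,-0.4],"rotation":[0,0,0],"jaw":0},{"offset":[0,0,-0.6],"rotation":[0,0,0],"jaw":0},{"offset":[0,0,-0.8],"rotation":[0,0,0],"jaw":0},{"offset":[0,0,-1.0],"rotation":[0,0,0],"jaw":0},{"offset":[0,0,-1.2],"rotation":[0,0,0],"jaw":0},{"offset":[0,0,-1.3],"rotation":[0,0,0],"jaw":0},{"offset":[0,0,-1.4],"rotation":[0,0,0],"jaw":0},{"offset":[0,0,-1.4],"rotation":[0,0,0],"jaw":0}]'

```text
t: 7.35
ee_pos: [579.6, 193.3, 70.3]
eef_rot: [-3.11, -0.444, -0.0]
force: [-3.1, 0.7, 5.1]
opening: 0.7
grip_force: 2.4
```

Connector 2 is home. Next is connector 3.

>>> carry_out --moves '[{"offset":[0,0,1],"rotation":[0,0,0],"jaw":0},{"offset":[0,0,2],"rotation":[0,0,0],"jaw":0},{"offset":[1,-0.3,2.2],"rotation":[0,0,0],"jaw":0},{"offset":[2,-0.7,2.2],"rotation":[0,0,0],"jaw":0},{"offset":[3,-1.1,2.2],"rotation":[0,0,0],"jaw":0},{"offset":[3.4,-1.2,2.2],"rotation":[0,0,0],"jaw":0},{"offset":[3.4,-1.2,2.2],"rotation":[0,0,0],"jaw":0},{"offset":[3.4,-1.2,1.8],"rotation":[0,0,0],"jaw":0},{"offset":[3.4,-1.2,1.5],"rotation":[0,0,0],"jaw":0},{"offset":[3.4,-1.2,1.4],"rotation":[0,0,0],"jaw":0}]'

```text
t: 8.35
ee_pos: [613.0, 181.3, 83.3]
eef_rot: [3.11, 0.445, -0.002]
force: [-0.0, -0.0, 0.6]
opening: 0.5
grip_force: 0.0
```

>>> carry_out --moves '[{"offset":[0,0,-0.2],"rotation":[0,0,0],"jaw":0},{"offset":[0,0,-0.4],"rotation":[0,0,0],"jaw":0},{"offset":[0,0,-0.6],"rotation":[0,0,0],"jaw":0},{"offset":[0,0,-0.8],"rotation":[0,0,0],"jaw":0},{"offset":[0,0,-1.0],"rotation":[0,0,0],"jaw":0},{"offset":[0,0,-1.2],"rotation":[0,0,0],"jaw":0},{"offset":[0,0,-1.3],"rotation":[0,0,0],"jaw":0},{"offset":[0,0,-1.4],"rotation":[0,0,0],"jaw":0},{"offset":[0,0,-1.4],"rotation":[0,0,0],"jaw":0}]'

```text
t: 9.25
ee_pos: [613.6, 181.2, 70.3]
eef_rot: [-3.11, -0.444, -0.0]
force: [-2.0, 0.0, 4.1]
opening: 0.8
grip_force: 2.3
```

Run:
```python
from cell import snapshot,read_state
from h import *
s=snapshot("side")
x0,y0,x1,y1=200,180,350,330
cv2.imwrite("pics/c4.png",cv2.resize(s["frame"][y0:y1,x0:x1,::-1].copy(),None,fx=4,fy=4,interpolation=2))
```

```text
(no output)
```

View pics/c4.png

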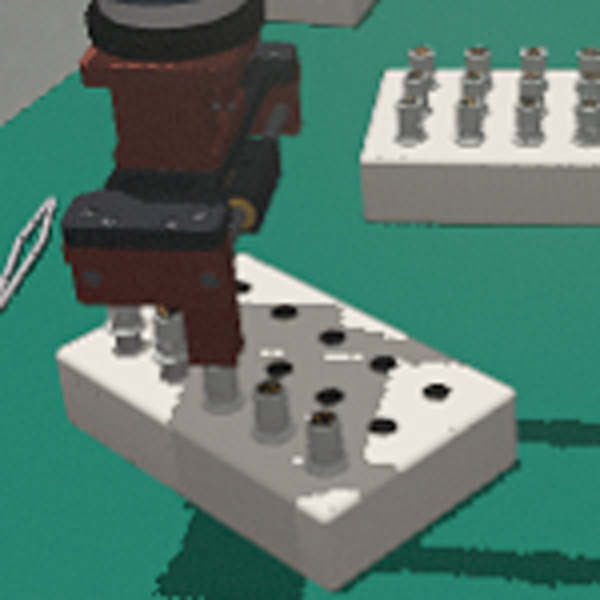

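Connectors 1 and 2 at (324,445) and (270,410) sit flush on the foam, and 3 at (222,380) is under the tip. I'll continue with 4 and 5.

>>> carry_out --moves '[{"offset":[0,0,1],"rotation":[0,0,0],"jaw":0},{"offset":[0,0,2],"rotation":[0,0,0],"jaw":0},{"offset":[1,-0.3,2.2],"rotation":[0,0,0],"jaw":0},{"offset":[2,-0.7,2.2],"rotation":[0,0,0],"jaw":0},{"offset":[3,-1.1,2.2],"rotation":[0,0,0],"jaw":0},{"offset":[3.3,-1.2,2.2],"rotation":[0,0,0],"jaw":0},{"offset":[3.3,-1.2,2.2],"rotation":[0,0,0],"jaw":0},{"offset":[3.3,-1.2,1.8],"rotation":[0,0,0],"jaw":0},{"offset":[3.3,-1.2,1.5],"rotation":[0,0,0],"jaw":0},{"offset":[3.3,-1.2,1.4],"rotation":[0,0,0],"jaw":0}]'

```text
t: 10.3
ee_pos: [646.0, 169.3, 83.3]
eef_rot: [3.11, 0.445, -0.002]
force: [0.6, -1.0, -0.4]
opening: 1.0
grip_force: 0.0
```

>>> carry_out --moves '[{"offset":[0,0,-0.2],"rotation":[0,0,0],"jaw":0},{"offset":[0,0,-0.4],"rotation":[0,0,0],"jaw":0},{"offset":[0,0,-0.6],"rotation":[0,0,0],"jaw":0},{"offset":[0,0,-0.8],"rotation":[0,0,0],"jaw":0},{"offset":[0,0,-1.0],"rotation":[0,0,0],"jaw":0},{"offset":[0,0,-1.2],"rotation":[0,0,0],"jaw":0},{"offset":[0,0,-1.3],"rotation":[0,0,0],"jaw":0},{"offset":[0,0,-1.4],"rotation":[0,0,0],"jaw":0},{"offset":[0,0,-1.4],"rotation":[0,0,0],"jaw":0}]'

```text
t: 11.2
ee_pos: [646.5, 169.3, 70.3]
eef_rot: [-3.11, -0.445, -0.0]
force: [-2.9, -0.4, 5.8]
opening: 0.4
grip_force: 2.5
```

>>> carry_out --moves '[{"offset":[0,0,1],"rotation":[0,0,0],"jaw":0},{"offset":[0,0,2],"rotation":[0,0,0],"jaw":0},{"offset":[1,-0.3,2.2],"rotation":[0,0,0],"jaw":0},{"offset":[2,-0.7,2.2],"rotation":[0,0,0],"jaw":0},{"offset":[3,-1.1,2.2],"rotation":[0,0,0],"jaw":0},{"offset":[3.3,-1.2,2.2],"rotation":[0,0,0],"jaw":0},{"offset":[3.3,-1.2,2.2],"rotation":[0,0,0],"jaw":0},{"offset":[3.3,-1.2,1.8],"rotation":[0,0,0],"jaw":0},{"offset":[3.3,-1.2,1.5],"rotation":[0,0,0],"jaw":0},{"offset":[3.3,-1.2,1.4],"rotation":[0,0,0],"jaw":0}]'

```text
t: 12.2
ee_pos: [679.0, 157.3, 83.3]
eef_rot: [-3.11, -0.445, 0.002]
force: [-0.1, 0.4, 0.4]
opening: 0.3
grip_force: 0.0
```

>>> carry_out --moves '[{"offset":[0,0,-0.2],"rotation":[0,0,0],"jaw":0},{"offset":[0,0,-0.4],"rotation":[0,0,0],"jaw":0},{"offset":[0,0,-0.6],"rotation":[0,0,0],"jaw":0},{"offset":[0,0,-0.8],"rotation":[0,0,0],"jaw":0},{"offset":[0,0,-1.0],"rotation":[0,0,0],"jaw":0},{"offset":[0,0,-1.2],"rotation":[0,0,0],"jaw":0},{"offset":[0,0,-1.3],"rotation":[0,0,0],"jaw":0},{"offset":[0,0,-1.4],"rotation":[0,0,0],"jaw":0},{"offset":[0,0,-1.4],"rotation":[0,0,0],"jaw":0}]'

```text
t: 13.1
ee_pos: [679.6, 157.3, 70.4]
eef_rot: [-3.11, -0.444, -0.0]
force: [-2.7, 0.3, 5.3]
opening: 0.8
grip_force: 2.5
```

>>> carry_out --moves '[{"offset":[0,0,1],"rotation":[0,0,0],"jaw":0},{"offset":[0,0,3],"rotation":[0,0,0],"jaw":0},{"offset":[0,0,6],"rotation":[0,0,0],"jaw":0},{"offset":[0,0,9],"rotation":[0,0,0],"jaw":0},{"offset":[0,0,11],"rotation":[0,0,0],"jaw":0},{"offset":[0,0,12],"rotation":[0,0,0],"jaw":0},{"offset":[0,0,12],"rotation":[0,0,0],"jaw":0},{"offset":[0,0,12],"rotation":[0,0,0],"jaw":0},{"offset":[0,0,12],"rotation":[0,0,0],"jaw":0}]'

```text
t: 14.0
ee_pos: [679.1, 157.0, 187.8]
eef_rot: [3.11, 0.444, -0.005]
force: [-0.8, 0.7, 0.2]
opening: 0.6
grip_force: 0.0
```

Run:
```python
from cell import snapshot,read_state
from h import *
s=snapshot("side")
x0,y0,x1,y1=200,180,350,330
cv2.imwrite("pics/c5.png",cv2.resize(s["frame"][y0:y1,x0:x1,::-1].copy(),None,fx=4,fy=4,interpolation=2))
```

```text
(no output)
```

View pics/c5.png

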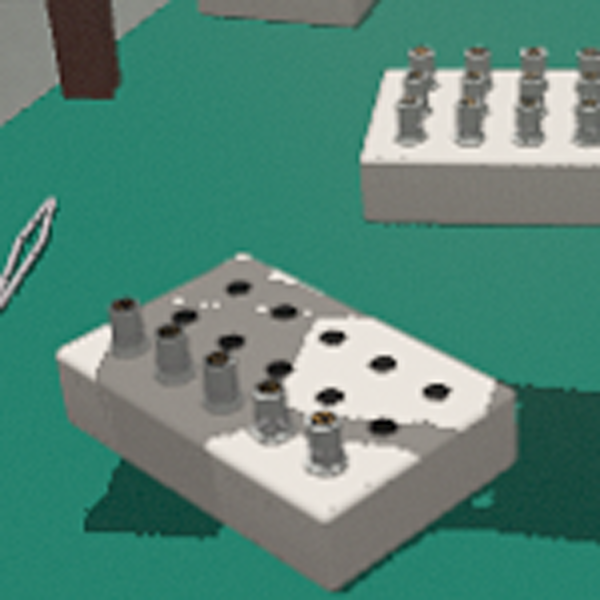

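All five connectors, from (125,325) to (325,445), stand flush in the block, and the hand is well clear above. I'm handing the job in.

```bash
python3 -c "
from cell import ticket
print(ticket.hand_in())"
```

```text
the job is handed in; nothing more can be done
None
```

I pressed all five connectors home in order, from connector 1 to connector 5, with wrist-force readings of about 6 N or less while pressing. The last picture shows them flush with the hand clear; the job is handed in, but no verdict came back.

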